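# Fit the lock lever on the shaker's splined shaft

## Task

Pick up the blue lever and fit it on the splined shaft of the yellow lock unit: turn it so that the key slot of its bore lines up with the shaft's red key, then thread it on until it lies flat and fully home on the deck, its knob out over the deck on the key's side, and let go. Leave the white lever, which has the wrong bore, where it lies.

Things in the scene. Friction and masses are not known exactly. Their poses are not given: they have to be found in the camera images.
- blue_lever_grip (a point): Blue lever, loose, about 350 g, lying flat: grip point and centre of mass, mid-arm, 26 mm above its underside. Axes: x from bore to knob, z up. Arm: bar 16 mm wide (y), 20 tall, underside 16 mm above what the lever lies on, bare from x = -41 to +44 mm. Hub 56 wide, 30 tall, x = -116 to -41; steel knob 36 across, 40 tall, centre x = +62. Hub and knob undersides are level.
- blue_lever_bore (a point): Centre of the blue lever's bore at the hub's underside, at x = -88, z = -26 mm from the grip point; same axes. The bore goes right through (30 mm): a 36 mm hole with one key slot, 21 mm wide, running towards the knob as far as 37 mm from the bore's centre.
- shaft (a point): Foot of the upright steel splined shaft on the fixed yellow lock unit, level with its grey deck, 50 mm above the bench. x along the red key, z up. Shaft 26 mm across, 45 tall, top 17 a cone to 12 across; key 9 wide, 24 tall, reaching x = 32. Deck 120 wide (y), x = -60 to 185: hub and knob both rest on it. Fitted: bore point at this point, lever x along this x.
- white_lever_grip (a point): Bystander: loose white lever of the same outer shape, with a orange knob and a plain 18 mm square bore that does not fit. Mid-arm, 26 mm above its underside; axes as for the blue lever. The levers lie side by side in either order, arms at least 0.1 m apart.
Things that resemble listed ones, but are neither listed nor needed, are in the scene too. What is meant by the part that bears blue_lever_grip is not turquoise, and is the smaller of those in its own colour.

How it is judged:
At the end, for the whole second after the job is handed in: The blue lever is on the shaft: bore within 15 mm of the shaft's axis and its underside within 6 mm of the deck, the lever within 0.4 rad of the key's direction with the knob on the key's side, lying flat within 0.12 rad, let go; the white lever within 30 mm of where it lay (horizontal distance between blue_lever_bore and shaft below 0.015 m and z of blue_lever_bore in the frame of shaft below 0.006 m and x of blue_lever_grip in the frame of shaft above 0.06 m and angle between the x axis of blue_lever_grip and the x axis of shaft, either way round below 0.4 rad and angle between blue_lever_grip's own z axis and vertical below 0.12 rad and distance of white_lever_grip from where it was at the start of the episode below 0.03 m); the robot touches nothing.
It fails at once if the white lever is moved by more than 30 mm (distance of white_lever_grip from where it was at the start of the episode above 0.03 m).
It also fails if it takes over 38 s, if anything falls off the work surface, if the arm or the gripper's body presses on something with over 40 N, if the wrist force passes 120 N, or if a joint passes its speed limit or range.

## Robot

A 6-joint arm with a two-finger parallel gripper is mounted at the origin on the work surface. World frame = base frame: x ahead of the robot, y to its left, z up, the work surface at z = 0. Lengths are in m, angles in rad, forces in N, time in s.
With the tool pointing down it reaches from about 0.35 to 0.775 m from the base axis. Payload 7.3 kg.
Tool frame: the origin (TCP) lies on the centre line of the jaws, within the pads' length; the fingertips stand 14 mm ahead of it and the grasp point (between the pads) lies 5 mm behind it; z points along the fingers, y is the direction in which the jaws open and shut (so a half turn about z gives the same grasp; the last joint's range is limited). The gripper opens to 92 mm and grips with 3 to 60 N. Pads are 19 mm wide; open, the fingers measure 130 mm over their backs; the gripper's body (75 mm by 190 mm) begins 47 mm behind the grasp point.
Start: joints at [1.079, 0.342, 1.524, -0, 1.275, -0.146], TCP at [0.178, 0.494, 0.241] pointing down, gripper open.
Joint ranges: [-2.53, 2.53], [-0.77, 2.02], [0.04, 2.7], [-1, 4.14], [0.28, 2.66], [-3.11, 3.11]. Speed limits (rad/s): [2.57, 2.57, 3.14, 3.14, 3.14, 3.14].

## Interface

Orientations are given as [roll, pitch, yaw] about the fixed x, y, z axes, in that order (R = Rz(yaw) Ry(pitch) Rx(roll)).
In Python, from cell import telemetry, cams, robot gives the robot as it stands.
- The arm moves only by the tool servo_tool, never from a script. Its argument "targets" is text: rows parted by semicolons, each of 4 numbers parted by spaces: the shift along the tool's x, y, z in mm, then the turn about the tool's z in rad. In form: x y z yaw; .... A call has 1 to 20 rows; each row shifts and turns the pose as measured when the row begins, along the tool's axes as they then stand; what a row does not reach is not made up. A row lasts 1/8 s, in which the tool goes at most 62.5 mm and 10.7 degrees, less where a joint would pass 70% of its speed; a pose out of reach is approached as far as the arm can. A call with a gripper value outside its range is refused whole. "hand" is the opening, from 0 (shut) to 1 (fully open), set as the call begins (left out, the last holds). The fingers move at their own pace and stop on an object; "squeeze" is the grip in N (left out, the last holds). Time passes only in rows, so rows that do not move let the fingers close. It gives the time, the measured TCP pose, the force and the opening at its end, in the units of the state.
- telemetry.observe(): the state, without advancing time (a new reading comes with each control period).
- cams.read_camera(name): name is "scene" or "top"; returns a dict with "color" (384x512x3 uint8, red, green, blue), "K" (3x3 intrinsics, pixels), "R" (3x3) and "t" (3): a world point X has camera coordinates R X + t. Camera axes: x right, y down, z forward; pixel columns grow to the right and rows downward; lengths in m; the calibration is good to about 2 mm. A picture is of the moment at which its call begins. There is no depth.
- robot.hand_in(): hands the job in, once; it reports no verdict.
Trained networks look in a picture, given as the dict that the camera call returned (one of the last four; its "shot" number tells which), for a name from the list of things; names that differ only in an ending like _2 or _b are one class to them, and where a whole thing is asked for, a point or a joint stands for the part that bears it (a point fixed in the world has none). Each returns a list of dicts, best first, with "score" (0 to 1); they miss things now and then, are a little off and sometimes report something else, mostly with a low value. They report only what shows in the picture. A call takes as long as a camera call. They do not tell look-alikes from the thing itself.
- cams.cut_out(picture, query): "region" (384x512 bool, what is visible of it) and "extent" ([centre column, centre row, width, height] in pixels, round what is visible of it).
The state is a dict: "time": time; "qpos": joint angles; "qvel": joint speeds; "joint_efforts": joint torques, N m; "tool_pos": TCP position; "tool_rot": TCP orientation; "contact_force": force on the tool from outside, world axes, zero at the start; "torque": the same for the moment, N m; "opening": finger opening in m.
Only numpy, scipy, OpenCV 4.12 (cv2) and the standard library are available. Lean on these libraries where they do the work, as an engineer would, in place of code of your own. Each camera call takes 0.05 s, during which the arm holds its last target.

## Working session

There is one attempt and no reset: what is moved stays moved. The work goes in short steps, Python scripts to look and compute and a tool call to move; the robot and the scene stay as the last step left them, time stands still between calls to the robot, and variables do not carry over. Pictures are saved under pics/ and viewed, and the job is handed in when it is done.

Besides the shell and the picture viewer there is one more tool, called in YAML: its name, and indented under it one key for each argument. servo_tool: Moves the arm, as the interface text tells. Its arguments: {"type":"object","properties":{"targets":{"type":"string"},"hand":{"type":"number"},"squeeze":{"type":"number"}},"required":["targets"]}

```bash
ls; mkdir -p pics; python3 - <<'E'
from cell import telemetry, cams, robot
import cv2,pickle
print(telemetry.observe())
P={}
for n in("scene","top"):
    p=cams.read_camera(n);P[n]=p
    cv2.imwrite(f"pics/{n}0.png",p["color"][:,:,::-1])
    print(n,p["K"].tolist(),p["R"].tolist(),p["t"].tolist(),p.get("shot"))
    for q in("blue_lever_grip","white_lever_grip","shaft","blue_lever_bore"):
        try:
            for d in cams.cut_out(p,q): print(n,q,round(d["score"],2),d["extent"],d["region"].sum())
        except Exception as e: print(q,e)
pickle.dump(P,open("p0.pkl","wb"))
E
```

```text
pics
{'time': 0.0, 'qpos': array([ 1.07898491e+00,  3.42741564e-01,  1.52499663e+00, -2.36340456e-05,
        1.27541089e+00, -1.45998150e-01]), 'qvel': array([ 1.62131361e-03,  1.44060105e-03,  4.87814941e-04, -9.98468589e-05,
        7.67765605e-04,  1.05740469e-03]), 'joint_efforts': array([ 9.58351229e-04, -4.31240237e+01, -2.44220424e+01,  7.17751589e-02,
        5.58860635e-02, -1.18390453e-04]), 'tool_pos': array([0.17775772, 0.49358589, 0.24004229]), 'tool_rot': array([-3.14004950e+00, -2.04069527e-04,  2.79578612e+00]), 'contact_force': array([ 0.50733787, -0.04384723,  0.49088301]), 'torque': array([-0.02410428, -0.05873506, -0.0463656 ]), 'opening': 0.09191849541886121}
scene [[434.6567819093272, 0.0, 260.87231910410867], [0.0, 434.6567819093272, 192.0891322842988], [0.0, 0.0, 1.0]] [[0.09862317844883295, 0.9950389018375426, 0.01307870416314004], [0.843547241510014, -0.0766213052809306, -0.5315611224665444], [-0.527921888174279, 0.06345675225682222, -0.8469189575039165]] [-0.004773585927024159, -0.35535641310798566, 1.2280103464533838] 1
scene blue_lever_grip 0.92 [384.6, 
[... 562 characters left out ...]
5955064, -0.9997126535708816, 0.01817273207652649], [-0.995329698864858, -0.017289963909163007, -0.09497287878974114], [0.09525979455389189, -0.016603235777594573, -0.995313972625354]] [-0.025959949172915487, 0.44213216517178866, 0.8605182459161533] 2
top blue_lever_grip 0.65 [180.6, 256.8, 32.9, 82.1] 934
top blue_lever_grip 0.62 [322.8, 256.4, 106.8, 80.4] 2069
top blue_lever_grip 0.57 [174.4, 120.5, 80.2, 22.7] 1072
top white_lever_grip 0.88 [169.6, 186.2, 81.3, 29.9] 1134
top shaft 0.65 [326.5, 149.6, 104.4, 62.5] 5019
top blue_lever_bore 0.71 [175.2, 120.0, 77.9, 24.3] 1055
top blue_lever_bore 0.71 [322.5, 256.5, 104.4, 83.3] 1989
top blue_lever_bore 0.55 [179.8, 254.4, 37.6, 84.6] 1141
```

View pics/scene0.png

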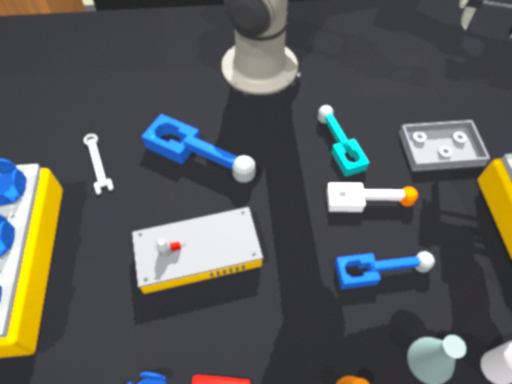

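View pics/top0.png

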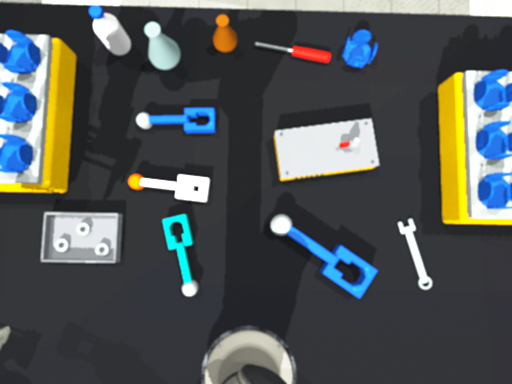

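The top view shows the smaller blue lever with hub at about (203,120) and knob at (144,120). The larger blue one at (325,255) is a look-alike. The white lever is at (170,186), and the yellow unit has its shaft near (350,140) with the red key pointing left. Next I fit the models to both views.

```bash
cat > h.py <<'E'
import numpy as np,cv2
from scipy.optimize import minimize
S=4
def proj(p,X):
    X=np.atleast_2d(X);c=X@np.array(p["R"]).T+np.array(p["t"]);c=c@np.array(p["K"]).T
    return c[:,:2]/c[:,2:]
def box(x0,x1,y,z0,z1): return np.array([[a,b,c] for a in(x0,x1) for b in(-y,y) for c in(z0,z1)])
def cyl(x,r,z0,z1):
    t=np.linspace(0,2*np.pi,24,endpoint=False);return np.array([[x+r*np.cos(a),r*np.sin(a),z] for a in t for z in(z0,z1)])
# lever relative to bore, z from underside
HUB=box(-.028,.047,.028,0,.03);BAR=box(.047,.132,.008,.016,.036);KNOB=cyl(.150,.018,0,.04)
def place(P,q,z=0):
    c,s=np.cos(q[2]),np.sin(q[2]);return P@np.array([[c,s,0],[-s,c,0],[0,0,1]])+[q[0],q[1],z]
def fill(m,p,P,v=1.0):
    u=cv2.convexHull((proj(p,P)).astype(np.float32)).reshape(-1,2)
    cv2.fillConvexPoly(m,np.round((u*S+(S-1)/2)*16).astype(np.int32),v,shift=4)
def render(p,q,parts,z=0):
    m=np.zeros((384*S,512*S),np.float32)
    for P in parts: fill(m,p,place(P,q,z))
    return cv2.resize(m,(512,384),interpolation=cv2.INTER_AREA)
def fit(ps,masks,q0,parts,z=0,holes=None):
    def f(q):
        e=0
        for p,M in zip(ps,masks):
            m=render(p,q,parts,z);e+=np.abs(m-M).sum()/M.sum()
        return e
    best=None
    sx=np.array([[0,0,0],[.015,0,0],[0,.015,0],[0,0,.15]])
    for k in range(3):
        r=minimize(f,q0,method="Nelder-Mead",options=dict(initial_simplex=np.array(q0)+sx/(k+1)*(-1)**k,xatol=1e-4,fatol=1e-5));q0=r.x
    return r.x,r.fun
def back(p,u,z):
    R=np.array(p["R"]);t=np.array(p["t"]);d=R.T@np.linalg.solve(p["K"],[u[0],u[1],1]);o=-R.T@t
    return o+d*(z-o[2])/d[2]
E
python3 - <<'E'
from h import *
import pickle
P=pickle.load(open("p0.pkl","rb"));s,t=P["scene"],P["top"]
def hsv(p): return cv2.cvtColor(p["color"],cv2.COLOR_RGB2HSV)
def win(m,c,r,w,h):
    o=np.zeros(m.shape,np.uint8);o[r-h:r+h,c-w:c+w]=m[r-h:r+h,c-w:c+w];return o
def blue(p,W):
    H=hsv(p);m=((H[...,0]>98)&(H[...,0]<125)&(H[...,1]>120)&(H[...,2]>70))|((H[...,2]>120)&(H[...,1]<90))
    m=win(m.astype(np.uint8),*W)
    # fill the bore
    cs,_=cv2.findContours(m,cv2.RETR_EXTERNAL,cv2.CHAIN_APPROX_NONE);c=max(cs,key=cv2.contourArea)
    o=np.zeros_like(m);cv2.drawContours(o,[c],-1,1,-1);return o.astype(np.float32)
ms=[blue(s,(385,272,60,26)),blue(t,(177,120,48,22))]
kb=back(t,(144,120),.02);hb=back(t,(200,120),.02);print(kb,hb)
for sel in([0,1],[0],[1]):
    q,f=fit([[s,t][i] for i in sel],[ms[i] for i in sel],[hb[0],hb[1],np.arctan2(*(kb-hb)[[1,0]])],[HUB,BAR,KNOB]);print("lever bore",sel,q,f)
    if len(sel)==2:qL=q
def deck(p,W):
    H=hsv(p);m=win(((H[...,1]<60)&(H[...,2]>110)).astype(np.uint8),*W)
    m=cv2.morphologyEx(m,cv2.MORPH_OPEN,np.ones((3,3)))
    cs,_=cv2.findContours(m,cv2.RETR_EXTERNAL,cv2.CHAIN_APPROX_NONE);c=max(cs,key=cv2.contourArea)
    o=np.zeros_like(m);cv2.drawContours(o,[cv2.convexHull(c)],-1,1,-1);return o.astype(np.float32)
D=np.array([[a,b,0.] for a in(-.06,.185) for b in(-.06,.06)])
md=[deck(s,(197,250,75,55)),deck(t,(326,150,62,45))]
k=back(t,(352,146),.05)
for sel in([0,1],[0],[1]):
    q,f=fit([[s,t][i] for i in sel],[md[i] for i in sel],[k[0],k[1],np.pi/2+.1],[D],.05);print("shaft",sel,q,f)
    if len(sel)==2:qS=q
np.savez("q0.npz",L=qL,S=qS)
for n,p in P.items():
    im=cv2.resize(p["color"][:,:,::-1],None,fx=4,fy=4,interpolation=cv2.INTER_CUBIC)
    def ln(X,c):
        cv2.polylines(im,[np.round((proj(p,X)*4+1.5)).astype(np.int32)],True,c,1)
    for B in(HUB,BAR,KNOB):
        u=cv2.convexHull(proj(p,place(B,qL)).astype(np.float32)).reshape(-1,2);cv2.polylines(im,[np.round(u*4+1.5).astype(int)],True,(0,255,0),1)
    ln(place(D[[0,1,3,2]],qS,.05),(0,255,0))
    ln(place(np.array([[0,0,0],[0,0,.045]]),qS,.05),(255,0,255)); ln(place(np.array([[0,0,.024],[.032,0,.024]]),qS,.05),(255,255,0))
    for nm,X in(("L",qL),("S",place(np.array([[.06,0,0]]),qS,.05)[0])):
        c=proj(p,[[X[0],X[1],.03 if nm=="L" else .05]])[0]*4
        x0,y0=int(max(0,c[0]-300)),int(max(0,c[1]-220));cv2.imwrite(f"pics/fit_{n}_{nm}.png",im[y0:y0+440,x0:x0+600])
E
cat > /dev/null; python3 -c "
import cv2,numpy as np
a=[[cv2.imread(f'pics/fit_{n}_{m}.png') for n in('scene','top')] for m in 'LS']
H=lambda i:cv2.resize(i,(400,300))
cv2.imwrite('pics/fit.png',np.vstack([np.hstack([H(i) for i in r]) for r in a]))"
```

```text
[0.63010183 0.27832214 0.02      ] [0.63315666 0.13542997 0.02      ]
lever bore [0, 1] [0.63467564 0.1275496  1.60823646] 0.2558152675628662
lever bore [0] [0.63493441 0.12846378 1.61669703] 0.10759209096431732
lever bore [1] [0.63547331 0.12669729 1.62036828] 0.14547781646251678
shaft [0, 1] [ 0.57152506 -0.24637785  1.72152834] 0.12138226628303528
shaft [0] [ 0.57132929 -0.24426013  1.71922274] 0.0636071264743805
shaft [1] [ 0.57062938 -0.24632108  1.72163045] 0.056715041399002075
```

View pics/fit.png

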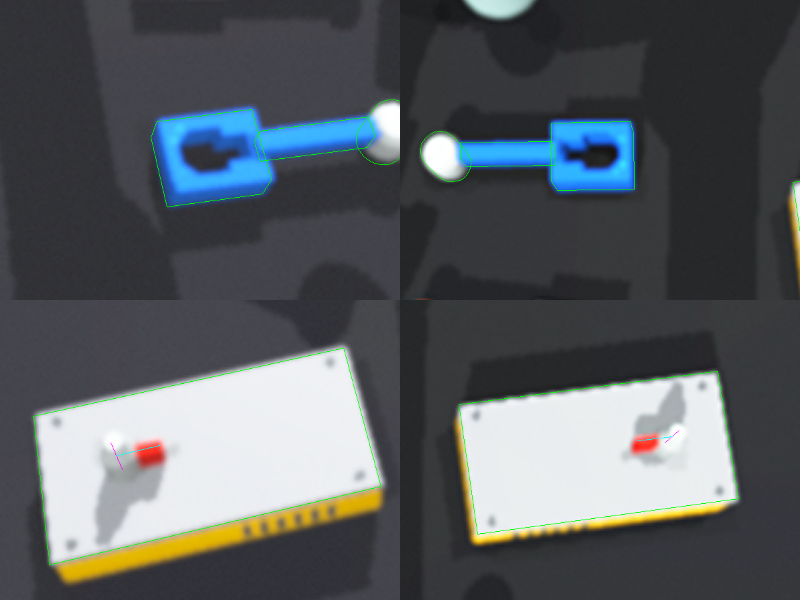

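```bash
cat > go.py <<'E'
import sys,numpy as np
from cell import telemetry
from scipy.spatial.transform import Rotation as Rn
o=telemetry.observe();x,y,z,psi=map(float,sys.argv[1:5])
R=Rn.from_euler("xyz",o["tool_rot"])
d=R.inv().apply(np.array([x,y,z])-o["tool_pos"])*1000
w=(o["tool_rot"][2]-psi+np.pi)%(2*np.pi)-np.pi
print("delta tool mm",d.round(1),"yaw about tool z",round(w,4),"pose",o["tool_pos"].round(4),o["tool_rot"].round(4),"F",o["contact_force"].round(1),"T",o["torque"].round(2),"t",o["time"],o["opening"])
E
python3 go.py 0.6314 0.2154 0.15 1.612
```

```text
delta tool mm [-521.  -108.4   90.7] yaw about tool z 1.1838 pose [0.1779 0.4939 0.2407] [3.1415 0.     2.7958] F [-0.  -0.2 -0. ] T [-0.02 -0.04  0.02] t 0.5 0.09145889309000288
```

servo_tool:
  targets: "0 0 0 0.16;0 0 0 0.17;0 0 0 0.17;0 0 0 0.17;0 0 0 0.17;0 0 0 0.17;0 0 0 0.17"
  hand: 1

```text
time: 1.38
tool_pos: [0.1779, 0.4938, 0.2408]
tool_rot: [-3.142, -0.0, 1.578]
contact_force: [0.9, 1.1, 0.3]
opening: 0.0916
```

```bash
python3 go.py 0.6314 0.2154 0.12 1.612
```

```text
delta tool mm [-281.6  451.6  120.8] yaw about tool z -0.0342 pose [0.1779 0.4938 0.2408] [-3.1416 -0.      1.5778] F [0.9 1.1 0.3] T [-0.1   0.07 -0.01] t 1.375 0.09164044175204489
```

servo_tool:
  targets: "-23 37 5 0;-23 37 5 0;-23 37 5 0;-23 37 5 0;-23 37 5 0;-23 37 5 0;-23 37 5 0;-23 37 5 0;-23 37 5 0;-23 37 5 0;-23 37 5 0;-15 30 5 -0.034;0 0 0 0"

```text
time: 3.0
tool_pos: [0.6305, 0.2204, 0.1784]
tool_rot: [3.14, -0.003, 1.612]
contact_force: [-1.3, 0.1, -0.4]
opening: 0.0919
```

```bash
python3 go.py 0.6314 0.2154 0.09 1.612
```

```text
delta tool mm [-5.3  0.6 88.4] yaw about tool z 0.0001 pose [0.6305 0.2204 0.1784] [ 3.1402e+00 -3.0000e-03  1.6121e+00] F [-1.3  0.1 -0.4] T [-0.06  0.06  0.  ] t 3.0 0.09189209313175614
```

servo_tool:
  targets: "-5 1 30 0;0 0 30 0;0 0 28 0;0 0 0 0"

```text
time: 3.5
tool_pos: [0.6294, 0.218, 0.0895]
tool_rot: [3.14, -0.004, 1.612]
contact_force: [-0.3, -0.0, 0.4]
opening: 0.0916
```

```bash
python3 go.py 0.6314 0.2154 0.022 1.612; python3 - <<'E'
from cell import cams
import cv2
for n in("scene","top"):
    p=cams.read_camera(n)
    im=cv2.resize(p["color"][:,:,::-1],None,fx=3,fy=3,interpolation=cv2.INTER_CUBIC)
    c=(385,255) if n=="scene" else (178,130)
    cv2.imwrite(f"pics/{n}1.png",im[c[1]*3-270:c[1]*3+270,max(0,c[0]*3-380):c[0]*3+380])
E
```

```text
delta tool mm [-3.   1.8 67.5] yaw about tool z 0.0001 pose [0.6294 0.218  0.0895] [ 3.1404 -0.0043  1.6121] F [-0.3 -0.   0.4] T [-0.1   0.07  0.04] t 3.5 0.0915676734610043
```

View pics/scene1.png

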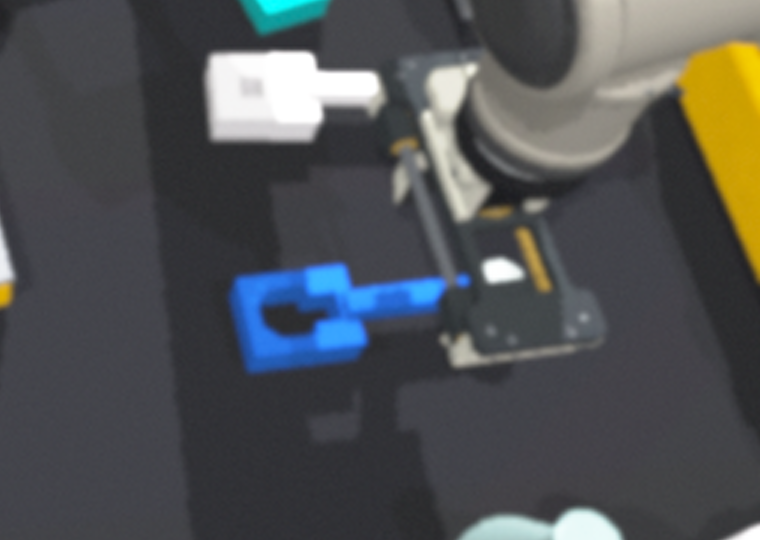

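The gripper straddles the bare arm, with jaws either side at about (520,300) in the crop. The white lever stays clear to the upper left, so I go down.

servo_tool:
  targets: "-3 2 25 0;0 0 25 0;0 0 15 0;0 0 0 0"

```text
time: 4.1
tool_pos: [0.638, 0.218, 0.0343]
tool_rot: [3.122, -0.008, 1.613]
contact_force: [-0.4, -0.6, 0.1]
opening: 0.0921
```

```bash
python3 go.py 0.6314 0.2154 0.022 1.612
```

```text
delta tool mm [-2.4 -7.  12.1] yaw about tool z 0.0012 pose [0.638  0.218  0.0343] [ 3.1217 -0.0078  1.6132] F [-0.4 -0.6  0.1] T [-0.08  0.04  0.04] t 4.1 0.09211207716332943
```

servo_tool:
  targets: "-1 -4 4 0;-1 -3 4 0;0 0 0 0"

```text
time: 4.47
tool_pos: [0.6321, 0.2161, 0.0286]
tool_rot: [3.117, -0.008, 1.613]
contact_force: [-0.3, -0.3, -0.0]
opening: 0.0917
```

```bash
python3 go.py 0.6314 0.2154 0.022 1.612; python3 -c "
from cell import telemetry
o=telemetry.observe();print(o['qpos'],o['qvel'],o['joint_efforts'])"
```

```text
delta tool mm [-0.8 -0.9  6.6] yaw about tool z 0.0015 pose [0.6321 0.2161 0.0286] [ 3.1175 -0.0085  1.6135] F [-0.3 -0.3 -0. ] T [-0.1   0.04  0.01] t 4.475 0.09173666056059893
[0.21289554 0.79603773 1.34625136 0.00517867 0.97410558 0.1674589 ] [ 0.00061348 -0.00906376 -0.00632971  0.00161934  0.00219462 -0.00137093] [ 9.93387279e-03 -6.03815532e+01 -2.05535495e+01  8.71438673e-02
 -1.37492954e-01 -1.66965110e-03]
```

servo_tool:
  targets: "-1 -1 5 0;0 0 0 0"

```text
time: 4.72
tool_pos: [0.6314, 0.2151, 0.0237]
tool_rot: [3.117, -0.009, 1.613]
contact_force: [0.2, -0.2, 0.7]
opening: 0.0922
```

servo_tool:
  targets: "0 0 0 0;0 0 0 0;0 0 0 0;0 0 0 0;0 0 0 0;0 0 0 0"
  hand: 0
  squeeze: 35

```text
time: 5.48
tool_pos: [0.6317, 0.2151, 0.0238]
tool_rot: [3.116, -0.009, 1.613]
contact_force: [0.1, 0.9, 0.2]
opening: 0.0363
```

```bash
python3 go.py 0.6314 0.2154 0.022 1.612
```

```text
delta tool mm [ 0.3 -0.4  1.8] yaw about tool z 0.0014 pose [0.6317 0.2151 0.0238] [ 3.1163 -0.0087  1.6134] F [0.1 0.9 0.2] T [-0.09  0.09 -0.01] t 5.475 0.03634407348427803
```

servo_tool:
  targets: "0 0 0 0;0 0 0 0;0 0 0 0;0 0 0 0;0 0 0 0"

```text
time: 6.1
tool_pos: [0.6315, 0.2152, 0.024]
tool_rot: [3.117, -0.009, 1.613]
contact_force: [-0.8, 0.5, 1.2]
opening: 0.0159
```

servo_tool:
  targets: "0 0 -15 0;0 0 -30 0;0 0 -30 0;0 0 -30 0;0 0 -30 0;0 0 0 0"

```text
time: 6.85
tool_pos: [0.6277, 0.2134, 0.1648]
tool_rot: [3.118, -0.008, 1.614]
contact_force: [-0.1, -0.2, -2.7]
opening: 0.0156
```

```bash
python3 go.py 0.558 -0.159 0.145 1.721;python3 - <<'E'
from cell import cams
import cv2
for n in("scene","top"):
    p=cams.read_camera(n)
    cv2.imwrite(f"pics/{n}2.png",p["color"][:,:,::-1])
E
```

```text
delta tool mm [-369.3  -85.9   14.8] yaw about tool z -0.1074 pose [0.6277 0.2134 0.1648] [ 3.1177 -0.0081  1.6136] F [-0.1 -0.2 -2.7] T [-0.03  0.09 -0.04] t 6.85 0.01560607995832537
```

View pics/scene2.png

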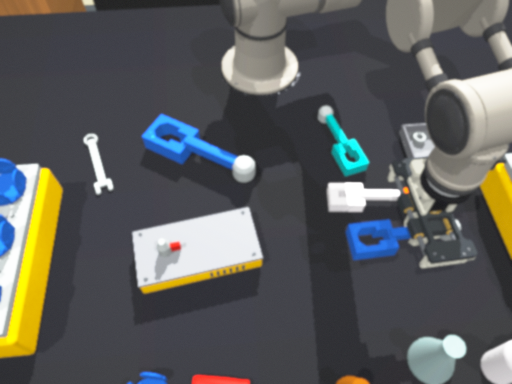

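servo_tool:
  targets: "-27 -6 0 -0.02;-27 -6 0 -0.02;-27 -6 0 -0.02;-27 -6 0 -0.02;-27 -6 0 -0.02;-27 -4 0 0;-27 -4 0 0;-27 -4 0 0;-27 -4 0 0;-27 -4 0 0;-27 -4 0 0;0 0 0 0"

```text
time: 8.45
tool_pos: [0.5942, -0.096, 0.1325]
tool_rot: [-3.118, -0.015, 1.718]
contact_force: [-0.1, -0.0, -2.8]
opening: 0.0157
```

```bash
python3 go.py 0.558 -0.159 0.145 1.721
```

```text
delta tool mm [-56.8 -45.4 -12.2] yaw about tool z -0.0029 pose [ 0.5942 -0.096   0.1325] [-3.1175 -0.0145  1.7181] F [-0.1 -0.  -2.8] T [-0.08  0.05 -0.06] t 8.45 0.01572339996751284
```

servo_tool:
  targets: "0 0 -15 0;-18 -15 -3 0;-18 -15 -3 0;-18 -13 -3 0;0 0 0 0;0 0 0 0"

```text
time: 9.2
tool_pos: [0.557, -0.1557, 0.1577]
tool_rot: [-3.114, -0.016, 1.722]
contact_force: [-0.1, 0.4, -1.7]
opening: 0.0157
```

```bash
python3 go.py 0.558 -0.159 0.145 1.721;python3 - <<'E'
from cell import cams
import cv2,pickle
P={}
for n in("scene","top"):
    p=cams.read_camera(n);P[n]=p
    c=(197,245) if n=="scene" else (330,140)
    im=p["color"][c[1]-75:c[1]+75,c[0]-100:c[0]+100,::-1]
    cv2.imwrite(f"pics/{n}3.png",cv2.resize(im,None,fx=4,fy=4,interpolation=cv2.INTER_CUBIC))
pickle.dump(P,open("p3.pkl","wb"))
E
```

```text
delta tool mm [-3.7  0.8 12.6] yaw about tool z 0.0011 pose [ 0.557  -0.1557  0.1577] [-3.1143 -0.0161  1.7221] F [-0.1  0.4 -1.7] T [-0.13  0.05  0.05] t 9.2 0.015704415724751557
```

View pics/scene3.png

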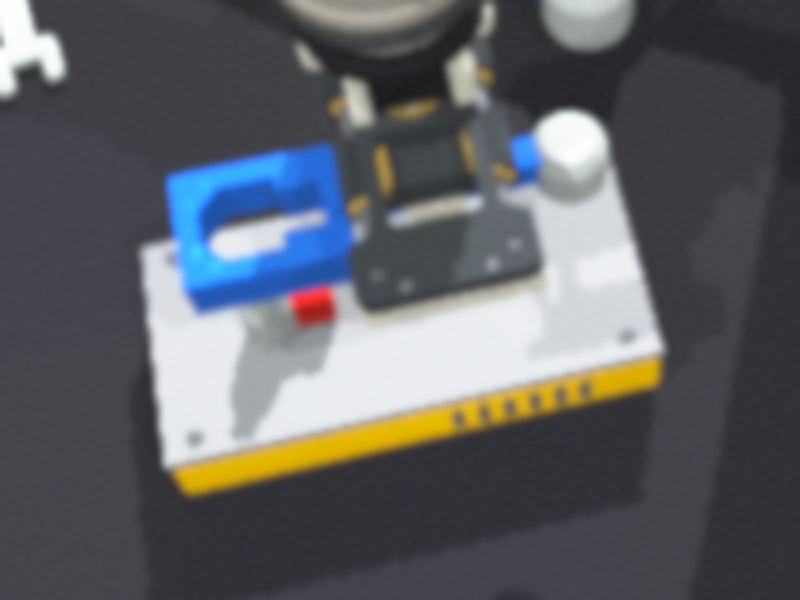

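View pics/top3.png

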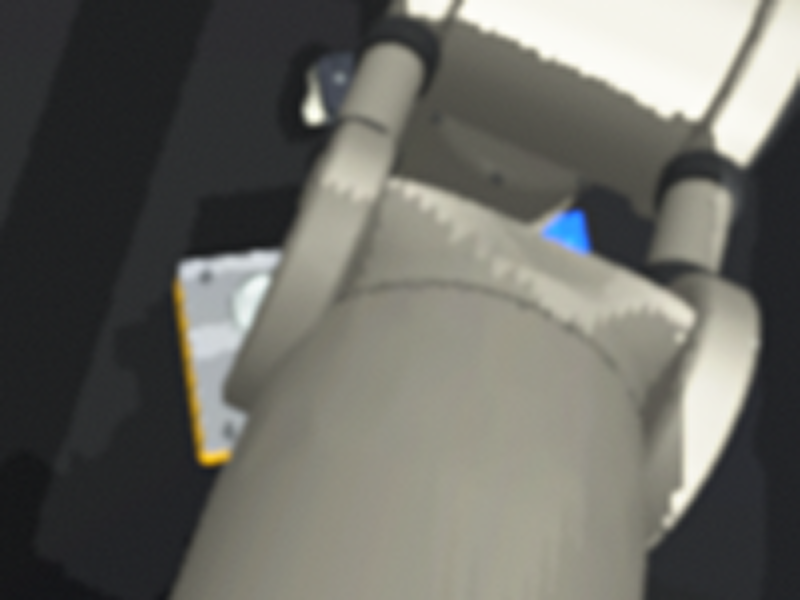

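```bash
cat > pred.py <<'E'
from h import *
import sys,pickle
from cell import telemetry,cams
from scipy.spatial.transform import Rotation as Rn
def T(p,r):
    M=np.eye(4);M[:3,:3]=Rn.from_euler("xyz",r).as_matrix();M[:3,3]=p;return M
G=T([.6315,.2152,.024],[3.117,-.009,1.613])
L0=T([.635,.1276,0],[0,0,1.612])
REL=np.linalg.inv(G)@L0
SH=np.array([.5714,-.2462]);SY=1.7215
def lev(o): return T(o["tool_pos"],o["tool_rot"])@REL
if __name__=="__main__":
    o=telemetry.observe();p=cams.read_camera("scene");M=lev(o)
    app=lambda X,M=M:X@M[:3,:3].T+M[:3,3]
    H=cv2.cvtColor(p["color"],cv2.COLOR_RGB2HSV)
    m=((H[...,0]>98)&(H[...,0]<125)&(H[...,1]>120)&(H[...,2]>70)).astype(np.uint8)
    # hub region = within 14 px of predicted hub
    w=np.zeros_like(m);u=cv2.convexHull(proj(p,app(HUB)).astype(np.float32));cv2.fillConvexPoly(w,np.round(u).astype(np.int32),1);w=cv2.dilate(w,np.ones((17,17)))
    m&=w;cs,_=cv2.findContours(m,cv2.RETR_EXTERNAL,cv2.CHAIN_APPROX_NONE);c=max(cs,key=cv2.contourArea)
    k=np.zeros_like(m);cv2.drawContours(k,[c],-1,1,-1);k=k.astype(np.float32)
    xcut=.038 # ignore image beyond: hidden by the gripper
    def ren(d):
        N=T([M[0,3]+d[0],M[1,3]+d[1],M[2,3]],[0,0,0]);Q=N.copy();Q[:3,:3]=Rn.from_euler("z",d[2]).as_matrix()@M[:3,:3]
        I=np.zeros((384*S,512*S),np.float32);fill(I,p,app(HUB,Q));return cv2.resize(I,(512,384),interpolation=cv2.INTER_AREA),Q
    ig=np.ones_like(k);u=cv2.convexHull(proj(p,app(box(xcut,.2,.05,-.02,.06))).astype(np.float32));cv2.fillConvexPoly(ig,np.round(u).astype(np.int32),0)
    f=lambda d:(np.abs(ren(d)[0]-k)*ig).sum()/(k*ig).sum()
    r=minimize(f,[0,0,0],method="Nelder-Mead",options=dict(initial_simplex=[[0,0,0],[.008,0,0],[0,.008,0],[0,0,.08]],xatol=1e-4,fatol=1e-5))
    Q=ren(r.x)[1]
    def rep(n,M):
        d=M[:2,3]-SH;c,s=np.cos(SY),np.sin(SY);X=M[:3,0];print(n,"bore",M[:3,3].round(4),"in shaft frame mm",(1000*np.array([c*d[0]+s*d[1],-s*d[0]+c*d[1],M[2,3]-.05])).round(1),"yaw err",round(np.arctan2(X[1],X[0])-SY,4),"x-axis z",X[2].round(3),"roll",M[2,1].round(3))
    rep("pred",M);rep("fit ",Q);print("corr",r.x.round(4),f([0,0,0]).round(3),round(r.fun,3))
    im=cv2.resize(p["color"][:,:,::-1],None,fx=4,fy=4,interpolation=cv2.INTER_CUBIC)
    for A,col in((M,(0,255,255)),(Q,(0,255,0))):
        for B in(HUB,KNOB):
            u=cv2.convexHull(proj(p,app(B,A)).astype(np.float32)).reshape(-1,2);cv2.polylines(im,[np.round(u*4+1.5).astype(int)],True,col,1)
    c=(197*4,240*4);cv2.imwrite(sys.argv[1],im[c[1]-300:c[1]+300,c[0]-400:c[0]+400])
E
python3 pred.py pics/pred1.png
```

```text
pred bore [ 0.569  -0.2422  0.133 ] in shaft frame mm [ 4.3  1.7 83. ] yaw err 0.0006 x-axis z 0.007 roll 0.052
fit  bore [ 0.5667 -0.242   0.133 ] in shaft frame mm [ 4.9  4.  83. ] yaw err 0.0312 x-axis z 0.007 roll 0.052
corr [-0.0023  0.0002  0.0306] 0.085 0.036
```

View pics/pred1.png

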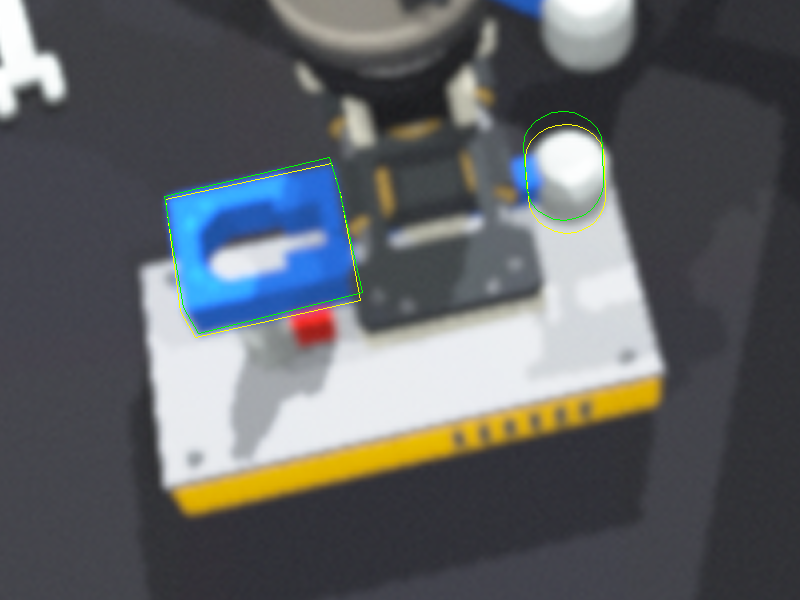

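servo_tool:
  targets: "-4 3 8 0.015;0 0 8 0;0 0 6 0;0 0 0 0"

```text
time: 9.85
tool_pos: [0.5604, -0.1576, 0.1326]
tool_rot: [-3.112, -0.017, 1.708]
contact_force: [-0.2, 0.1, -3.5]
opening: 0.0158
```

```bash
python3 pred.py pics/pred2.png
```

```text
pred bore [ 0.5709 -0.2444  0.108 ] in shaft frame mm [ 1.8  0.2 58. ] yaw err -0.0136 x-axis z 0.008 roll 0.054
fit  bore [ 0.5686 -0.2431  0.108 ] in shaft frame mm [ 3.5  2.3 58. ] yaw err -0.0063 x-axis z 0.008 roll 0.054
corr [-0.0023  0.0014  0.0073] 0.085 0.04
```

servo_tool:
  targets: "-2.5 1 6 0;0 0 7 0;0 0 5 0;0 0 0 0"

```text
time: 10.4
tool_pos: [0.5614, -0.1601, 0.1138]
tool_rot: [-3.113, -0.016, 1.708]
contact_force: [-0.5, 0.3, -2.3]
opening: 0.0157
```

```bash
python3 pred.py pics/pred3.png
```

```text
pred bore [ 0.572  -0.2469  0.0892] in shaft frame mm [-0.8 -0.5 39.2] yaw err -0.0137 x-axis z 0.007 roll 0.053
fit  bore [ 0.57   -0.2448  0.0892] in shaft frame mm [ 1.6  1.2 39.2] yaw err -0.0333 x-axis z 0.007 roll 0.053
corr [-0.002   0.0021 -0.0196] 0.087 0.036
```

View pics/pred3.png

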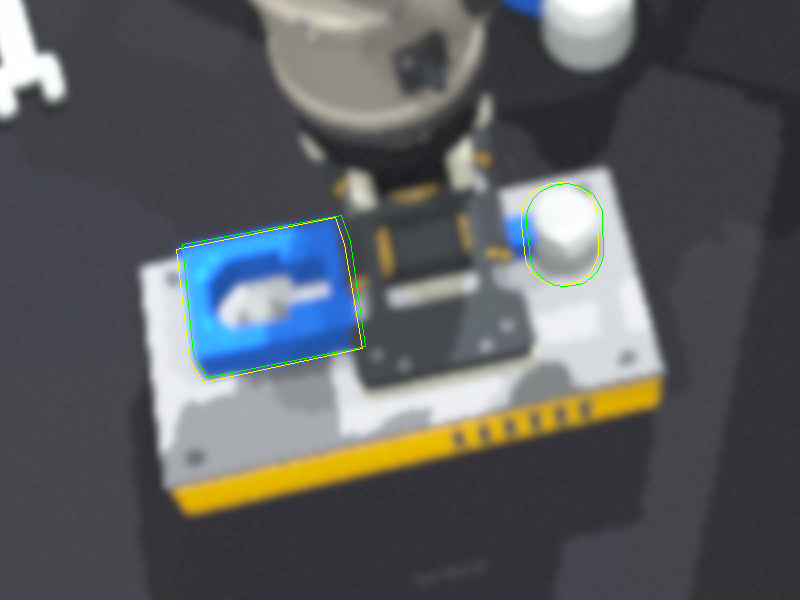

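The hub outline at (270,300) surrounds the shaft's cone, and both estimates put the bore within 2 mm of the axis. I carry on down.

servo_tool:
  targets: "0 0 5 -0.015;0 0 5 0;0 0 4 0;0 0 0 0"

```text
time: 10.95
tool_pos: [0.5613, -0.16, 0.0993]
tool_rot: [-3.114, -0.016, 1.724]
contact_force: [0.2, 0.1, -2.9]
opening: 0.0162
```

```bash
python3 pred.py pics/pred4.png
```

```text
pred bore [ 0.5733 -0.2466  0.0748] in shaft frame mm [-0.7 -1.8 24.8] yaw err 0.0025 x-axis z 0.007 roll 0.052
fit  bore [ 0.5731 -0.2438  0.0748] in shaft frame mm [ 2.1 -2.  24.8] yaw err -0.0277 x-axis z 0.007 roll 0.052
corr [-0.0002  0.0029 -0.0302] 0.081 0.042
```

View pics/pred4.png

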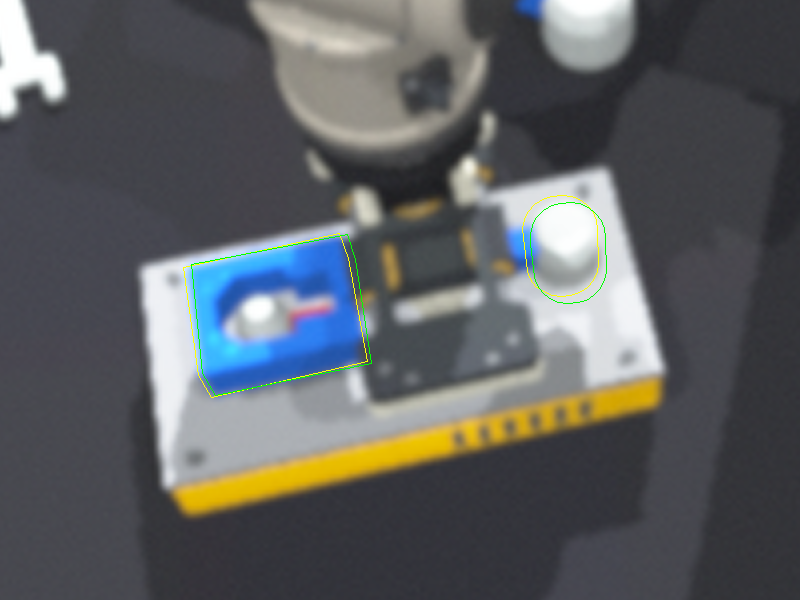

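The red key shows inside the slot at (312,310) and no contact force has appeared. The lever is about 2 mm off sideways, so I trim that and continue.

servo_tool:
  targets: "-0.5 -1.5 2 0;0 0 4 0;0 0 4 0;0 0 0 0"

```text
time: 11.5
tool_pos: [0.5597, -0.1607, 0.0891]
tool_rot: [-3.115, -0.016, 1.724]
contact_force: [0.1, -0.6, -2.1]
opening: 0.0157
```

```bash
python3 pred.py pics/pred5.png; python3 go.py .5 .5 .1 0|tail -c 130
```

```text
pred bore [ 0.5718 -0.2474  0.0646] in shaft frame mm [-1.3 -0.2 14.6] yaw err 0.0025 x-axis z 0.007 roll 0.051
fit  bore [ 0.5722 -0.2452  0.0646] in shaft frame mm [ 0.9 -0.9 14.6] yaw err -0.0147 x-axis z 0.007 roll 0.051
corr [ 0.0004  0.0023 -0.0171] 0.074 0.044
45 pose [ 0.5598 -0.1608  0.0893] [-3.1152 -0.0155  1.7245] F [ 0.1  0.7 -3. ] T [-0.02 -0.    0.02] t 11.55 0.015734966608222392
```

View pics/pred5.png

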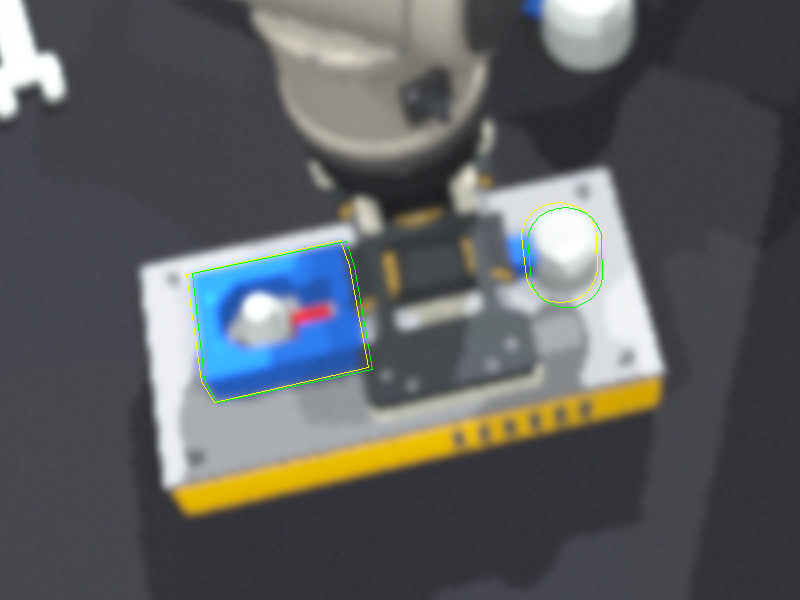

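The key is in the slot with no contact. I lower it the remaining roughly 14 mm gently, watching the force.

servo_tool:
  targets: "0 0 4 0;0 0 3 0;0 0 2 0;0 0 0 0"

```text
time: 12.05
tool_pos: [0.5597, -0.1607, 0.0797]
tool_rot: [-3.115, -0.015, 1.724]
contact_force: [-0.2, -0.6, -2.4]
opening: 0.0155
```

servo_tool:
  targets: "0 0 1.5 0;0 0 1.5 0;0 0 0 0"

```text
time: 12.42
tool_pos: [0.5597, -0.1607, 0.0767]
tool_rot: [-3.116, -0.015, 1.725]
contact_force: [-0.5, -0.5, -2.5]
opening: 0.0158
```

servo_tool:
  targets: "0 0 1 0;0 0 0 0"

```text
time: 12.68
tool_pos: [0.5597, -0.1607, 0.0757]
tool_rot: [-3.116, -0.015, 1.725]
contact_force: [0.5, 0.5, -2.4]
opening: 0.0158
```

servo_tool:
  targets: "0 0 0 0;0 0 0 0;0 0 0 0;0 0 0 0;0 0 0 0;0 0 0 0;0 0 0 0;0 0 0 0"
  hand: 0.75

```text
time: 13.68
tool_pos: [0.5606, -0.1611, 0.0769]
tool_rot: [-3.118, -0.014, 1.725]
contact_force: [-0.0, -0.5, 0.3]
opening: 0.0689
```

```bash
python3 pred.py pics/pred6.png
```

```text
pred bore [ 0.5727 -0.2478  0.0526] in shaft frame mm [-1.8 -1.   2.6] yaw err 0.0025 x-axis z 0.005 roll 0.048
fit  bore [ 0.5732 -0.2447  0.0526] in shaft frame mm [ 1.2 -2.   2.6] yaw err -0.0301 x-axis z 0.005 roll 0.048
corr [ 0.0005  0.0031 -0.0326] 0.094 0.056
```

View pics/pred6.png

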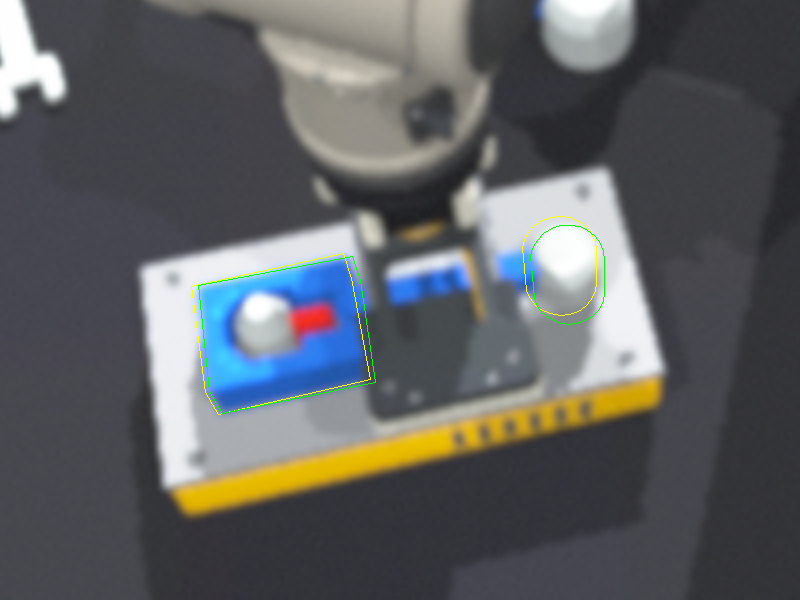

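The lever is released, with shaft and key filling the bore at (285,320). I go straight up, then clear the view to check.

servo_tool:
  targets: "0 0 -10 0;0 0 -20 0;0 0 -30 0;0 0 -30 0;0 0 -30 0;0 0 -30 0;30 -5 -10 0;40 0 0 0;40 0 0 0;40 0 0 0;40 0 0 0;40 0 0 0;0 0 0 0"

```text
time: 15.35
tool_pos: [0.524, 0.0697, 0.2549]
tool_rot: [-3.128, -0.01, 1.723]
contact_force: [-1.0, -0.8, -0.5]
opening: 0.0689
```

```bash
python3 - <<'E'
from h import *
from cell import cams,telemetry
import pickle
print(telemetry.observe()["tool_pos"],telemetry.observe()["contact_force"],telemetry.observe()["time"])
P0=pickle.load(open("p0.pkl","rb"))
SH=np.array([.5714,-.2462]);SY=1.7215
ims=[]
for n,(cc,cr) in dict(scene=(197,245),top=(330,140)).items():
    p=cams.read_camera(n)
    H=cv2.cvtColor(p["color"],cv2.COLOR_RGB2HSV)
    m=((H[...,0]>98)&(H[...,0]<125)&(H[...,1]>120)&(H[...,2]>70)).astype(np.uint8)
    w=np.zeros_like(m);w[cr-50:cr+50,cc-68:cc+68]=1;m&=w
    cs,_=cv2.findContours(m,cv2.RETR_EXTERNAL,cv2.CHAIN_APPROX_NONE);c=max(cs,key=cv2.contourArea)
    k=np.zeros_like(m);cv2.drawContours(k,[c],-1,1,-1);k=k.astype(np.float32)
    for z in(.05,.06):
        q,f=fit([p],[k],[*SH,SY],[HUB,BAR],z);d=q[:2]-SH;print(n,z,q.round(4),"err mm",(d*1000).round(1),"yaw",round(q[2]-SY,3),"resid",round(f,3))
        if z==.05:q5=q
    for d in cams.cut_out(p,"white_lever_grip")[:1]: print("white",n,d["score"],d["extent"])
    im=cv2.resize(p["color"][:,:,::-1],None,fx=4,fy=4,interpolation=cv2.INTER_CUBIC)
    for B in(HUB,BAR,KNOB):
        u=cv2.convexHull(proj(p,place(B,q5,.05)).astype(np.float32)).reshape(-1,2);cv2.polylines(im,[np.round(u*4+1.5).astype(int)],True,(0,255,0),1)
    ims.append(cv2.resize(im[cr*4-240:cr*4+240,cc*4-320:cc*4+320],(400,300)))
    cv2.imwrite(f"pics/{n}9.png",p["color"][:,:,::-1])
cv2.imwrite("pics/final.png",np.hstack(ims))
E
```

```text
[0.52403324 0.06971711 0.2549305 ] [-1.02906354 -0.84550111 -0.54001681] 15.35
scene 0.05 [ 0.5717 -0.2459  1.6973] err mm [0.3 0.3] yaw -0.024 resid 0.121
scene 0.06 [ 0.5767 -0.2443  1.7197] err mm [5.3 1.9] yaw -0.002 resid 0.139
white scene 0.61 [372.6, 200.2, 89.9, 27.1]
top 0.05 [ 0.573  -0.2469  1.7183] err mm [ 1.6 -0.7] yaw -0.003 resid 0.05
top 0.06 [ 0.5703 -0.244   1.7166] err mm [-1.1  2.2] yaw -0.005 resid 0.062
```

View pics/final.png

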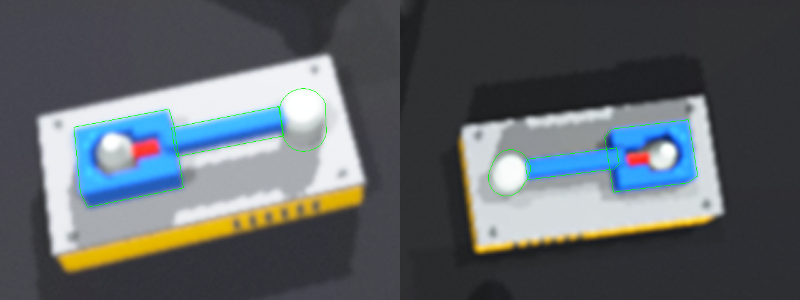

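The lever lies flat on the deck. The shaft and key stand in its bore at about (110,150) in the scene half of the picture, and the knob at (303,118) is out over the deck. The model at deck height fits better than the one 10 mm higher. The white lever hasn't moved.

```bash
python3 -c "
from cell import robot
print(robot.hand_in())"
```

```text
the job is handed in; nothing more can be done
None
```

The smaller blue lever is on the splined shaft and let go. It lies flat on the deck, with the red key in its slot and its knob over the deck on the key's side. I handed the job in at about 15.5 s.

**Position:** after I backed the gripper off, both cameras put the bore within about 2 mm of the shaft's axis. They put the lever's direction within about 0.03 rad of the key.

**Height:** with the lever modelled at deck height, the fit matched both views better than with it 10 mm higher. I had no direct reading of the last few millimetres.

**White lever:** it showed at essentially the same place in the scene camera as at the start (within 3 pixels). The network did not find it in the last top view, so only one camera confirms this.

**Forces and drift:** the wrist force readings while lowering showed only the lever's weight. The tool tilted by up to about 0.03 rad during the moves. It had no visible effect once the lever was released.

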